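Load a tube rack through the sampler's sprung one-way gate

ROBOT

A 6-joint arm with a two-finger parallel gripper is mounted at the origin on the work surface. World frame = base frame: x ahead of the robot, y to its left, z up, the work surface at z = 0. Lengths are in m, angles in rad, forces in N, time in s.
With the tool pointing down it reaches from about 0.35 to 0.8 m from the base axis. Payload 7.3 kg.
Tool frame: the origin (TCP) lies between the finger pads; the fingertips stand 25 mm ahead of it and the grasp point (between the pads) lies 6 mm ahead of it (r.tip_extent is the distance from the TCP to the fingertips, in m); z points along the fingers, y is the line along which they close (so a half turn about z gives the same grasp; the last joint's range is limited). The gripper opens to 85 mm and grips with 20 to 120 N. Pads are 22 mm wide; open, the fingers measure 114 mm over their backs; the gripper's body (76 mm by 85 mm) begins 54 mm behind the grasp point. The pads swing forward as they close: fully open they stand 13 mm farther back than shut.
Start: joints at [-1.431, 0.342, 1.524, -0, 1.275, -0.146], TCP at [0.148, -0.504, 0.256] pointing down, gripper open.
Joint ranges: [-2.53, 2.53], [-0.77, 2.02], [0.04, 2.7], [-1, 4.14], [0.28, 2.66], [-3.11, 3.11]. Speed limits (rad/s): [2.57, 2.57, 3.14, 3.14, 3.14, 3.14].

INTERFACE

Orientations are given as a unit quaternion [x, y, z, w].
In Python, from workcell import r, command_gripper, optics gives the robot as it stands. The module is installed in compiled form; this text tells all that it offers. Calls block until the motion is done:
- r.reach(position, orientation): joint-space move of the TCP to a pose.
- r.move_straight(position, orientation=None, speed=0.15, max_force=None): straight line of the TCP; orientation=None keeps the orientation; speed is the mean speed in m/s. With max_force (N) it stops when the force on the tool has changed by that much, and returns True; else False.
- r.movej(angles): joint-space move.
- command_gripper(opening, force=None): finger opening in m; force is the grip in N (None keeps the last); returns when the fingers have stopped.
- r.hold(seconds).
- r.solve_ik(position, orientation): joint angles nearest the present ones, or None.
- r.read_state(): the state.
- optics.get_image(name): name is "side" or "top" or "wrist"; returns (picture, depth): 400x640x3 uint8, red, green, blue; 400x640 float32, m along the optical axis (not along the pixel's ray), 0 where there is no reading.
- optics.camera_model(name): a dict with "K" (3x3 intrinsics, pixels), "k1" (the pictures are not rectified: a ray, as slopes to the right and down, at radius r is drawn at 1 + k1 r^2 times it, then the intrinsics apply), "R" (3x3) and "t" (3): a world point X has camera coordinates R X + t; the wrist camera has in their place "tool_from_camera" (4x4, takes a point from camera to tool coordinates, whose origin is the TCP and whose axes are the flange's). Camera axes: x right, y down, z forward; pixel columns grow to the right and rows downward; lengths in m; the calibration is good to about 2 mm. A picture is of the moment at which its call begins: read the wrist's pose just before it. camera_model takes no time and is no camera call.
A pose or a line that the arm cannot do raises r.PlanningError and nothing moves.
- r.finish_job(): hands the job in; it is judged then, once.
The state is a dict: "time_s": time; "joint_positions": joint angles; "dq": joint speeds; "tau": joint torques, N m; "eef_pos": TCP position; "eef_rot": TCP orientation; "contact_force": force on the tool from outside, world axes, zero at the start; "torque": the same for the moment, N m; "grip_width": finger opening in m; "grip_force": force on a finger pad.
Only numpy, scipy, OpenCV 4.12 (cv2) and the standard library are available. Lean on these libraries where they do the work, as an engineer would, in place of code of your own. Each camera call takes 0.05 s, during which the arm holds its last target. There are 200 camera calls.

TASK

Stand the red five-tube rack in the mouth of the sampler's loading lane, in front of the orange gate, and push it along the lane through the sprung gate, feeling for the end stop without ramming it, until the gate has swung shut behind it. Then keep hold and ease the rack back until it rests against the closed gate - do not let the follower fling it back - and let go. Keep the rack upright, force nothing, and leave the other things on the bench where they are.

Things in the scene. Friction and masses are not known exactly. Their poses are not given: they have to be found in the camera images.
- rack: Red rack, five pink tubes, white caps; loose, 0.2 kg. 110 long (x), 24 wide (y), body 60 tall, caps 94. Origin: centre of the underside, z up. Both ends alike: the last 6 is a nose 16 wide. Pinch it across the 24 at mid-length with the fingertips 30 or more above its underside: they then pass above rails, gate and posts (all under 28 above the lane floor).
- lane: The sampler's loading lane, fixed on its white base: rails 8 high, 29 apart, x 30 to 370, flared guides at x 0 to 30. x: push direction, z up; origin: centre line of the lane floor at the open mouth, 12 above the bench. Its dock carriage (gate, follower, end block) is clamped where the installer set it: the gate is somewhere at x 144 to 196, not measured. White housing, 118 high, from x 385.
- lane_mouth (a point): Centre of the lane floor at the open mouth (lane x 0). What follows is counted along x from the unmeasured gate line. The follower, a black sprung plunger (4 N, rising to 6 N), meets the rack's nose when the rack's tail is 5 short of the gate. The gate can shut once the tail is 27 past it; the rubber end stop meets the rack with its tail 29 past, and is hard 3 further on (about 15 N more).
- lane_end (a point): Centre of the lane floor at the far end of the rails (lane x 370); with lane_mouth it gives the lane's direction. The end stop is two small rubber pads on the grey end block, 34 high, in front of it. With the gate shut the follower holds the rack against the gate's inner face, its tail about 2 past the gate line.
- gate (a joint): Orange sprung flap across the lane, 10 to 27 above the lane floor. 0 = shut, grows (rad) as the rack pushes it inward, to about 1.3 while the rack passes. It turns on an upright pin at the lane's left and springs shut by itself; it cannot open towards the mouth. Opening it takes about 5 N.
- purple_rack: Purple microtube rack with frosted tubes, 226 x 68 x 41, loose, a bystander. Origin: centre of the underside.
- blue_rack: Blue microtube rack with frosted tubes, 226 x 68 x 41, loose, a bystander. Origin: centre of the underside.
- bottle: Clear bottle with a lime-green cap and pink label, 72 in diameter, 142 tall, loose, a bystander. Origin: centre of the underside.
Mind the look-alikes: they are no part of the job. Of the things that look like the rack, the middle-sized one is meant.

How it is judged:
On the way, in this order (a step that is already met when the one before it is completed fails the run):
1. the red rack stands in the lane in front of the shut gate (x of rack in the frame of lane between 0.03 and 0.125 m and y of rack in the frame of lane between -0.005 and 0.005 m and z of rack in the frame of lane below 0.005 m and value of joint gate below 0.1 rad), for 0.2 s.
2. the rack, in the lane, pushes the gate open (value of joint gate above 0.9 rad and x of rack in the frame of lane above 0.1 m and z of rack in the frame of lane below 0.006 m), for 0.2 s.
3. the rack is past the gate and the gate has swung shut behind it (value of joint gate below 0.12 rad and x of rack in the frame of lane above 0.2 m and z of rack in the frame of lane below 0.006 m), for 0.2 s.
At the end, for the whole second after the job is handed in: The gate is shut (within 0.12 rad) with the red rack behind it: the rack's origin 192 to 262 mm from the lane's mouth, in the lane within 5 mm, down on the lane floor within 4 mm, upright within 0.08 rad, at rest and released (value of joint gate below 0.12 rad and x of rack in the frame of lane between 0.192 and 0.262 m and y of rack in the frame of lane between -0.005 and 0.005 m and z of rack in the frame of lane below 0.004 m and angle between rack's own z axis and vertical below 0.08 rad and linear speed of rack below 0.01 m/s and contact force between rack and the fingers below 0.1 N); the robot touches nothing.
It fails at once if the rack is pressed on the lane's rails, gate, follower or end stop with more than 25 N (contact force between rack and lane above 25 N).
It fails at once if the robot itself presses on the lane's rails, gate or end block with more than 25 N (contact force between the arm and lane above 25 N).
It fails at once if the rack is flung: faster than 0.3 m/s inside the lane past the gate (x of rack in the frame of lane above 0.18 m and z of rack in the frame of lane below 0.018 m and linear speed of rack above 0.3 m/s).
It fails at once if the rack tips more than 0.4 rad (angle between rack's own z axis and vertical above 0.4 rad).
It fails at once if a bystander is moved more than 20 mm (distance of any of purple_rack, blue_rack, bottle from where it was at the start of the episode above 0.02 m).
It also fails if it takes over 58 s, if anything falls off the work surface, if the arm or the gripper's body presses on something with over 40 N, if the wrist force passes 120 N, or if a joint passes its speed limit or range.

## Working session

There is one attempt and no reset: what is moved stays moved. The work goes in short steps, each a Python script; the robot and the scene stay as the last script left them, time stands still between calls to the robot, and variables do not carry over. Pictures are saved under pics/ and viewed, at most 10 in all, crops included, and the job is handed in when it is done.

```bash
mkdir -p pics; cat > h.py <<'E'
import numpy as np, cv2
from workcell import r, command_gripper, optics
def cam(n):
    m=optics.camera_model(n); return m
def ray(m,u,v,T=None):
    K=np.array(m["K"]);k=m["k1"]
    d=np.array([(u-K[0,2])/K[0,0],(v-K[1,2])/K[1,1]]);s=d.copy()
    for _ in range(20): s=d/(1+k*(s@s))
    c=np.array([s[0],s[1],1.])
    if T is not None: return T[:3,3],T[:3,:3]@c
    R=np.array(m["R"]);t=np.array(m["t"]); return -R.T@t,R.T@c
def onz(m,u,v,z,T=None):
    o,d=ray(m,u,v,T); return o+d*(z-o[2])/d[2]
def pt(m,u,v,dep,T=None):
    o,d=ray(m,u,v,T); return o+d*dep
E
python3 - <<'E'
from h import *
for n in("top","side"):
    p,d=optics.get_image(n); np.savez(n+"0.npz",p=p,d=d)
    cv2.imwrite(f"pics/{n}0.png",p[:,:,::-1]); m=cam(n);print(n,np.round(m["K"],1).tolist(),m["k1"],np.round(-np.array(m["R"]).T@m["t"],3))
print(r.read_state()["time_s"],r.read_state()["eef_rot"])
E
```

```text
top [[485.9, 0.0, 324.5], [0.0, 485.9, 200.1], [0.0, 0.0, 1.0]] -0.13697590168114296 [ 0.504 -0.104  1.216]
side [[363.9, 0.0, 323.7], [0.0, 363.9, 200.0], [0.0, 0.0, 1.0]] -0.04626883885193205 [0.253 0.69  0.615]
0.1 [ 9.89804394e-01  1.42431702e-01 -1.02232448e-06 -6.87432526e-04]
```

View pics/top0.png

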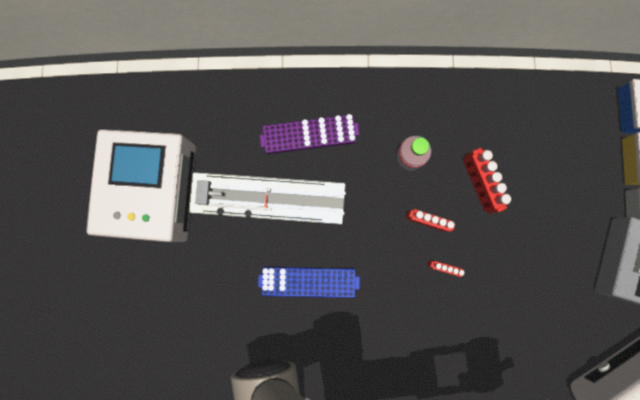

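View pics/side0.png

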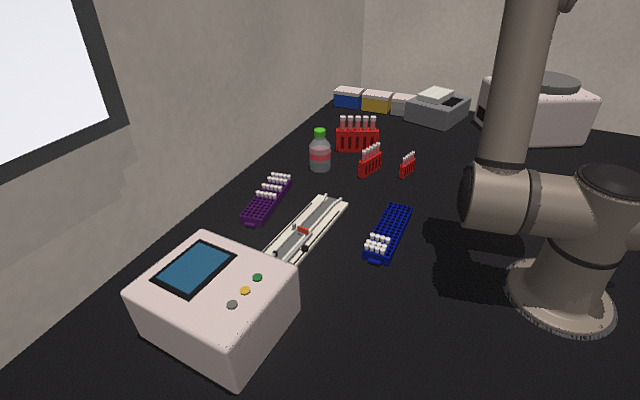

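Red five-tube racks in the top view: large (488,180), middle (432,220), small (447,269). By the description the middle one at (432,220) is meant, so I'll check it in one crop.

```bash
python3 - <<'E'
from h import *
z=np.load("top0.npz");p=z["p"];d=z["d"];m=cam("top")
a=cv2.resize(p[165:235,185:365],None,fx=4.4,fy=4.4,interpolation=cv2.INTER_CUBIC)
b=cv2.resize(p[195:245,395:475],None,fx=5,fy=5,interpolation=cv2.INTER_CUBIC)
c=np.zeros((a.shape[0]+b.shape[0],800,3),np.uint8);c[:a.shape[0],:a.shape[1]]=a;c[a.shape[0]:,:b.shape[1]]=b
cv2.imwrite("pics/crop1.png",c[:,:,::-1])
h=cv2.cvtColor(p,cv2.COLOR_RGB2HSV)
w=((h[...,1]<60)&(h[...,2]>150)).astype(np.uint8)
for name,(x0,x1,y0,y1) in dict(big=(465,515,145,215),mid=(405,460,205,235),small=(427,470,258,280)).items():
    s=np.zeros_like(w);s[y0:y1,x0:x1]=w[y0:y1,x0:x1]
    n,l,st,ce=cv2.connectedComponentsWithStats(s)
    C=[ce[i] for i in range(1,n) if st[i,4]>3]
    zz=np.median([pt(m,u,v,d[int(round(v)),int(round(u))])[2] for u,v in C])
    P=np.array([onz(m,u,v,0.094 if name=='mid' else zz) for u,v in C]);print(name,zz,np.round(P,4).tolist(),np.round(P.mean(0),4))
    red=((h[...,1]>120)&((h[...,0]<8)|(h[...,0]>172))&(h[...,2]>80)).astype(np.uint8)
    s=np.zeros_like(red);s[y0-10:y1+10,x0-10:x1+10]=red[y0-10:y1+10,x0-10:x1+10]
    print(cv2.minAreaRect(np.argwhere(s)[:,::-1].astype(np.float32)))
for u,v in [(345,202),(192,190)]: print(onz(m,u,v,.012))
E
```

```text
big 0.13344487432912522 [[0.6905, -0.466, 0.1334], [0.6655, -0.4758, 0.1334], [0.6404, -0.4859, 0.1334], [0.6153, -0.4956, 0.1334], [0.5902, -0.5055, 0.1334]] [ 0.6404 -0.4858  0.1334]
((484.74139404296875, 181.39654541015625), (67.22889709472656, 23.89777183532715), 66.80140686035156)
mid 0.09688683468512593 [[0.5459, -0.3486, 0.094]] [ 0.5459 -0.3486  0.094 ]
((430.60321044921875, 220.13006591796875), (48.07663345336914, 12.83271598815918), 17.87869644165039)
small 0.06686611036458401 [[0.4286, -0.3895, 0.0669]] [ 0.4286 -0.3895  0.0669]
((444.660400390625, 267.68865966796875), (34.0654182434082, 9.203156471252441), 15.945395469665527)
[ 0.59356632 -0.14334458  0.012     ]
[0.62617355 0.24173523 0.012     ]
```

View pics/crop1.png

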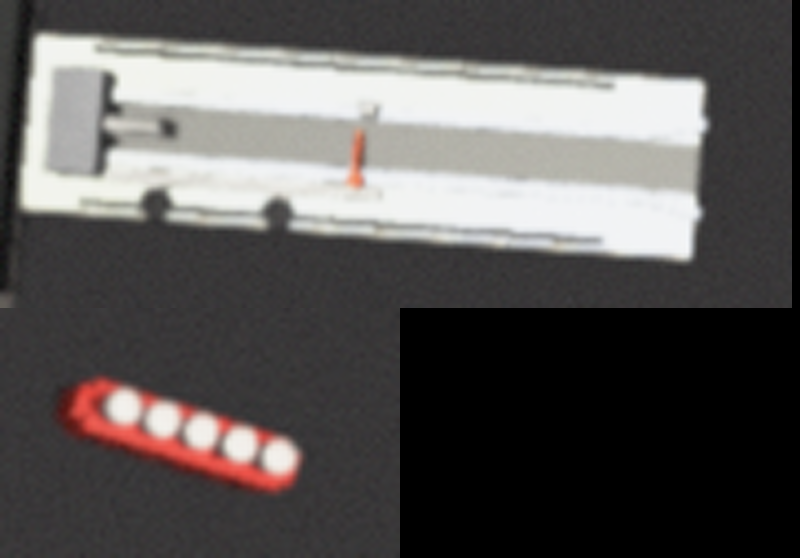

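The crop confirms it: the middle rack with five white caps, and the lane with its gate at crop (357,140) and follower at (170,128). Next I check IK options and take wrist views over the lane and the rack.

```bash
cat >> h.py <<'E'
from scipy.spatial.transform import Rotation as Ro
def q(a): return (Ro.from_euler('z',a)*Ro.from_euler('x',np.pi)).as_quat()   # a = yaw of tool x
def tool(m):
    s=r.read_state();T=np.eye(4);T[:3,:3]=Ro.from_quat(s["eef_rot"]).as_matrix();T[:3,3]=s["eef_pos"]
    return T@np.array(m["tool_from_camera"])
def snap(n,f):
    m=cam(n);T=tool(m);p,d=optics.get_image(n)
    np.savez(f+".npz",p=p,d=d,T=T);cv2.imwrite(f"pics/{f}.png",p[:,:,::-1]);return p,d,m,T
E
python3 - <<'E'
from h import *
print(np.round(cam("wrist")["tool_from_camera"],3), np.round(cam("wrist")["K"],0).tolist())
for a in (72,-108):
    print(a,[None if (s:=r.solve_ik(P,q(np.radians(b)))) is None else np.round(s,2).tolist() for P,b in [((.55,-.35,.06),a),((.60,-.08,.1),a+13),((.62,.14,.1),a+13),((.6,-.02,.33),a+13)]])
E
```

```text
[[-0.    -0.959 -0.283  0.071]
 [ 1.    -0.001  0.001  0.001]
 [-0.002 -0.283  0.959 -0.117]
 [ 0.     0.     0.     1.   ]] [[316.0, 0.0, 321.0], [0.0, 316.0, 199.0], [0.0, 0.0, 1.0]]
72 [[-0.68, 0.76, 1.37, 0.0, 1.01, -0.37], [-0.26, 0.64, 1.49, -0.0, 1.01, -0.17], [0.1, 0.69, 1.39, -0.0, 1.06, 0.19], [-0.16, 0.45, 1.16, 0.0, 1.53, -0.07]]
-108 [[-0.68, 0.76, 1.37, -0.0, 1.01, 2.77], [-0.26, 0.64, 1.49, -0.0, 1.01, 2.97], [0.1, 0.69, 1.39, -0.0, 1.06, -2.95], [-0.16, 0.45, 1.16, -0.0, 1.53, 3.07]]
```

```bash
python3 - <<'E'
from h import *
r.reach([.60,-.09,.24],q(np.radians(85.2))); snap("wrist","wl")
a=np.radians(72)
r.reach(np.array([.546,-.349,.22]),q(a)); snap("wrist","wr")
w=np.hstack([cv2.resize(cv2.imread(f"pics/{n}.png")[:,120:520],(400,400)) for n in("wl","wr")]);cv2.imwrite("pics/w2.png",w)
print(r.read_state()["time_s"])
E
```

```text
3.425
```

View pics/w2.png

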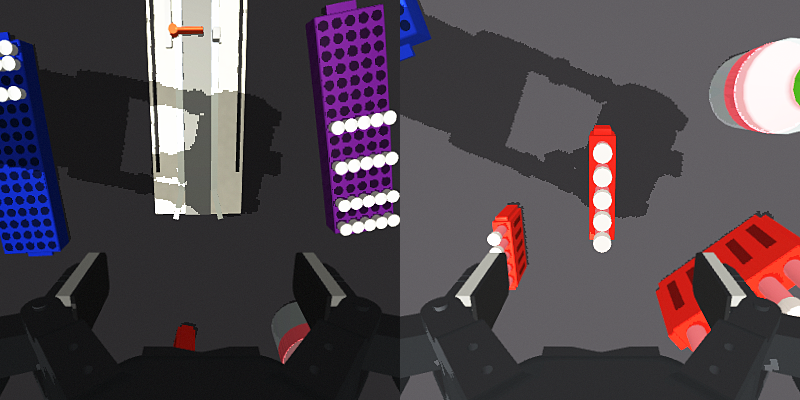

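Left: lane mouth edge around (198,213), floor strip at columns 183–211, gate at (185,30) with its pin on the left. Right: target rack, caps from (602,150) to (602,243).

```bash
cat > m.py <<'E'
from h import *
m=cam("wrist")
def load(f):
    z=np.load(f+".npz");p,d,T=z["p"],z["d"],z["T"]
    h=cv2.cvtColor(p,cv2.COLOR_RGB2HSV);return p,d,T,h
K=np.array(m["K"])
def grid(p,d,T):
    v,u=np.mgrid[0:400,0:640].astype(np.float64)
    k=m["k1"];x=(u-K[0,2])/K[0,0];y=(v-K[1,2])/K[1,1];sx,sy=x,y
    for _ in range(15): f=1+k*(sx**2+sy**2);sx,sy=x/f,y/f
    c=np.stack([sx,sy,np.ones_like(sx)],-1)*d[...,None]
    return c@T[:3,:3].T+T[:3,3]
E
python3 - <<'E'
from m import *
p,d,T,h=load("wr")
w=((h[...,1]<60)&(h[...,2]>170)).astype(np.uint8)
s=np.zeros_like(w);s[135:260,300:345]=w[135:260,300:345]
n,l,st,ce=cv2.connectedComponentsWithStats(s)
P=np.array([onz(m,*ce[i],0.094,T) for i in range(1,n) if st[i,4]>100]);print(np.round(P,4).tolist(),P.mean(0))
g=P[np.argmax(P[:,1])]-P[np.argmin(P[:,1])];print("yaw",np.degrees(np.arctan2(g[1],g[0])),np.linalg.norm(g))
X=grid(p,d,T);red=((h[...,1]>150)&((h[...,0]<8)|(h[...,0]>172)));red[:, :305]=0;red[:,335:]=0;red[260:]=0
a=X[red];a=a[(a[:,2]>.055)&(a[:,2]<.066)];e=np.array([np.cos(np.radians(72)),np.sin(np.radians(72))]);nn=np.array([-e[1],e[0]])
for ax in(e,nn): b=a[:,:2]@ax;print("body top ext",np.percentile(b,[1,99]).round(4),"caps",(P[:,:2]@ax).mean().round(4))
p,d,T,h=load("wl");X=grid(p,d,T)
for v in (60,110,160,200): print(v,[(int(h[v,u,1]),int(h[v,u,2])) for u in range(290,350,5)],np.round(1e3*X[v,270:365:5,2]).astype(int).tolist())
o=((h[...,1]>120)&(h[...,0]>3)&(h[...,0]<20)&(h[...,2]>120));o[60:]=0;o[:,:270]=0;o[:,345:]=0
a=X[o];print("gate",o.sum(),a.mean(0),a.min(0),a.max(0))
b=(X[...,2]>.006)&(X[...,2]<.03)&(h[...,1]<60)&(h[...,2]>60);b[:, :260]=0;b[:,370:]=0;b[230:]=0
b=cv2.morphologyEx(b.astype(np.uint8),cv2.MORPH_OPEN,np.ones((3,3)))
for v in range(70,220,20):
    c=np.where(b[v])[0];print(v,X[v,c[0]].round(4),X[v,c[-1]].round(4))
c=[(u,np.where(b[:,u])[0].max()) for u in (280,290,300,345,355)];print([X[v-1,u].round(4).tolist() for u,v in c])
E
```

```text
[[0.5591, -0.3138, 0.094], [0.5533, -0.3315, 0.094], [0.5474, -0.3493, 0.094], [0.5387, -0.3757, 0.094]] [ 0.54961892 -0.3425587   0.094     ]
yaw 71.76172891304164 0.06521594226281308
body top ext [-0.2114 -0.1094] caps -0.156
body top ext [-0.6402 -0.6167] caps -0.6286
60 [(4, 254), (1, 255), (0, 255), (16, 205), (16, 207), (15, 204), (16, 204), (15, 204), (18, 203), (1, 255), (5, 254), (4, 254)] [12, 12, 12, 10, 12, 19, 19, 12, 13, 13, 11, 11, 13, 20, 12, 12, 11, 11, 12]
110 [(2, 254), (3, 254), (0, 255), (13, 76), (17, 90), (17, 91), (14, 91), (17, 91), (13, 80), (21, 180), (32, 175), (34, 175)] [11, 12, 12, 11, 11, 11, 21, 13, 13, 13, 11, 12, 13, 20, 10, 13, 11, 12, 12]
160 [(32, 181), (34, 180), (23, 174), (18, 86), (23, 90), (17, 88), (20, 91), (20, 90), (20, 77), (22, 173), (34, 174), (31, 172)] [1, 12, 12, 12, 12, 13, 21, 11, 12, 12, 12, 11, 12, 19, 12, 12, 12, 12, 12]
200 [(38, 170), (32, 177), (22, 176), (22, 103), (15, 86), (21, 86), (20, 89), (20, 89), (25, 103), (23, 175), (36, 178), (36, 179)] [1, 13, 12, 11, 11, 12, 20, 13, 13, 13, 11, 13, 12, 20, 12, 12, 13, 10, 12]
gate 199 [0.59567602 0.04971079 0.03946526] [ 0.58186695 -0.02022067  0.0124538 ] [0.61320762 0.06138794 0.35746762]
70 [0.555  0.0201 0.0104] [0.6544 0.0115 0.0111]
90 [5.539e-01 3.000e-04 1.290e-02] [ 0.6524 -0.008   0.0106]
110 [ 0.5522 -0.0197  0.0114] [ 0.6501 -0.0282  0.0121]
130 [ 0.5507 -0.0405  0.0119] [ 0.6491 -0.049   0.0117]
150 [ 0.5487 -0.0621  0.0102] [ 0.647  -0.0703  0.0116]
170 [ 0.5471 -0.0842  0.0109] [ 0.6459 -0.0925  0.0115]
190 [ 0.5456 -0.1068  0.0121] [ 0.6436 -0.1152  0.0123]
210 [ 0.5436 -0.1307  0.0119] [ 0.6413 -0.1391  0.0119]
[[0.5492, -0.1334, 0.0126], [0.5606, -0.1346, 0.0119], [0.5722, -0.1353, 0.0128], [0.6239, -0.1402, 0.0115], [0.6353, -0.1407, 0.0128]]
```

```bash
python3 - <<'E'
from m import *
p,d,T,h=load("wl");X=grid(p,d,T)
# grey strip edges: per-row strongest gradient left/right, cast onto rail-top height z=.020
g=cv2.GaussianBlur(cv2.cvtColor(p,cv2.COLOR_RGB2GRAY).astype(np.float32),(0,0),1)
def edge(v,u0,u1,sg):
    gr=sg*np.gradient(g[v,u0:u1]);i=int(gr.argmax());
    if gr[i]<12 or not 0<i<len(gr)-1: return None
    a,b,c=gr[i-1:i+2];return u0+i+.5*(a-c)/(a-2*b+c)
L=[];R=[]
for v in list(range(45,90))+list(range(100,205)):
    a=edge(v,296,312,-1);b=edge(v,322,340,1)
    if a: L.append(onz(m,a,v,.012,T)[:2])
    if b: R.append(onz(m,b,v,.012,T)[:2])
for n,Q in(("L",L),("R",R)):
    Q=np.array(Q)
    for _ in range(4):
        f=np.polyfit(Q[:,1],Q[:,0],1);e=Q[:,0]-np.polyval(f,Q[:,1]);Q=Q[abs(e)<max(2*e.std(),.0005)]
    print(n,len(Q),"yaw",90-np.degrees(np.arctan(f[0])),"x at y=-.137,0.04",np.polyval(f,[-.137,.04]).round(4),e.std())
# rails from depth
for n,u0,u1 in(("L",290,312),("R",324,345)):
    s=np.zeros((400,640),bool);s[45:200,u0:u1]=1;a=X[s];a=a[(a[:,2]>.017)&(a[:,2]<.023)&(a[:,1]>-.1)&(a[:,1]<.03)]
    f=np.polyfit(a[:,1],a[:,0],1);print("rail",n,len(a),90-np.degrees(np.arctan(f[0])),np.polyval(f,[-.137,.04]).round(4))
o=((h[...,1]>120)&(h[...,0]>3)&(h[...,0]<20)&(h[...,2]>120));o[60:]=0;o[:,:270]=0;o[:,345:]=0
v,u=np.where(o);i=X[v,u,2];k=(i>.03)&(i<.042);a=X[v[k],u[k]];print("gate",k.sum(),a.mean(0),np.percentile(a,[2,98],axis=0).round(4).tolist())
print(cv2.minAreaRect(np.stack([u,v],1).astype(np.float32)))
E
```

```text
L 128 yaw 85.64364152744297 x at y=-.137,0.04 [0.5778 0.5913] 0.0002204318327648888
R 150 yaw 85.33164980431407 x at y=-.137,0.04 [0.6071 0.6216] 0.00011720241509543516
rail L 880 85.55519967391422 [0.5746 0.5884]
rail R 910 85.50526307482068 [0.6106 0.6245]
gate 195 [0.59580668 0.04996389 0.03815769] [[0.5827, 0.0473, 0.035], [0.6123, 0.0543, 0.0399]]
((304.8648681640625, 26.689186096191406), (11.836726188659668, 34.03059005737305), 80.53767395019531)
```

```bash
python3 - <<'E'
from h import *
Q=q(np.radians(71.8));c=np.array([.5477,-.348])
command_gripper(.055)
r.move_straight([*c,.14],Q,speed=.2)
print(r.move_straight([*c,.058],Q,speed=.1,max_force=8))
command_gripper(.0,60); s=r.read_state();print(s["grip_width"],s["grip_force"])
r.move_straight([*c,.13],Q,speed=.12)
e=np.array([.0785,.9969]);O=np.array([.5925,-.1375])
r.reach([*(O+.068*e),.13],q(np.radians(85.5)))
r.move_straight([*(O+.068*e),.095],speed=.1)
r.hold(.2);snap("wrist","wh");s=r.read_state();print(s["time_s"],s["eef_pos"],s["contact_force"],s["grip_width"])
E
```

```text
False
0.022653136525006473 59.93622422218323
8.325 [ 0.5982298  -0.06986189  0.0957379 ] [-0.87684601  0.0853238  -3.14158037] 0.023212032131534718
```

View pics/wh.png

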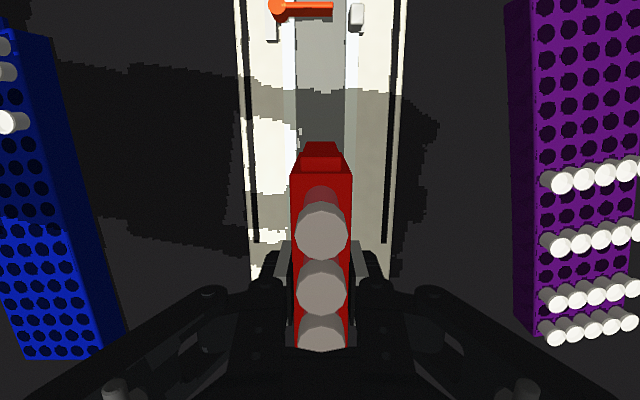

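The held rack's caps are at u≈321 and the lane strip at 296..345, so it looks nearly centred. I'll check that numerically in the tool frame.

```bash
python3 - <<'E'
from m import *
p,d,T,h=load("wh");M=np.array(m["tool_from_camera"]);Ti=M@np.linalg.inv(T)
tl=lambda P:(Ti@np.append(P,1))[:3]
g=cv2.GaussianBlur(cv2.cvtColor(p,cv2.COLOR_RGB2GRAY).astype(np.float32),(0,0),1)
def edges(v,rg,sg,z):
    o=[]
    for (u0,u1),s in zip(rg,sg):
        gr=s*np.gradient(g[v,u0:u1]);o.append(tl(onz(m,u0+gr.argmax(),v,z,T)))
    return o
A=[edges(v,((285,306),(335,356)),(-1,1),.012) for v in (35,45,55,65,75,100,110,120,130)]
for a,b in A[::2]: print("strip x %.4f  yL %.4f yR %.4f mid %.4f"%(a[0],a[1],b[1],(a[1]+b[1])/2))
red=(h[...,1]>150)&((h[...,0]<8)|(h[...,0]>172))&(h[...,2]>60)
zb=.0957-.058
for v in (180,190,260):
    u=np.where(red[v,270:370])[0]+270;a=tl(onz(m,u.min()-.5,v,zb+.06,T));b=tl(onz(m,u.max()+.5,v,zb+.06,T));print("rack x %.4f w %.4f mid %.4f"%(a[0],b[1]-a[1],(a[1]+b[1])/2))
cap=(h[...,1]<40)&(h[...,2]>100)
n,l,st,ce=cv2.connectedComponentsWithStats((cap[205:262,290:355]).astype(np.uint8));i=1+st[1:,4].argmax();print("cap",tl(onz(m,ce[i][0]+290,ce[i][1]+205,zb+.094,T)))
u=np.where(red[142:172,321])[0];print("nose rows",u.min()+142, tl(onz(m,321,u.min()+142,zb+.06,T)))
E
```

```text
strip x 0.1111  yL -0.0155 yR 0.0147 mid -0.0004
strip x 0.1002  yL -0.0158 yR 0.0149 mid -0.0004
strip x 0.0890  yL -0.0154 yR 0.0145 mid -0.0004
strip x 0.0687  yL -0.0158 yR 0.0143 mid -0.0008
strip x 0.0566  yL -0.0161 yR 0.0145 mid -0.0008
rack x 0.0444 w 0.0232 mid -0.0002
rack x 0.0405 w 0.0234 mid -0.0002
rack x 0.0112 w 0.0235 mid -0.0002
cap [ 0.03666627 -0.00012368 -0.03590919]
nose rows 142 [ 5.84724708e-02 -6.46632499e-06 -1.91449506e-03]
```

```bash
cat >> h.py <<'E'
O=np.array([.5925-.0007,-.1375]);A=np.radians(85.3);e=np.array([np.cos(A),np.sin(A)]);n=np.array([-e[1],e[0]])
def lane():
    s=r.read_state();p=s["eef_pos"][:2]-O;f=s["contact_force"]
    return s["time_s"],p@e*1e3,p@n*1e3,s["eef_pos"][2]*1e3,f[:2]@e,f[:2]@n,f[2],s["grip_width"]*1e3
def show(k=""): print(k,np.round(lane(),2).tolist())
def go(x,z,sp,mf=None,y=0): return r.move_straight([*(O+x*e+y*n),z],q(A),speed=sp,max_force=mf)
E
python3 - <<'E'
from h import *
r.move_straight([*(O+.068*e),.09],q(A),speed=.05);r.hold(.1);show()
print(go(.068,.070,.04,5));r.hold(.3);show()
E
```

```text
[8.68, 68.04, 0.04, 89.91, 0.24, 0.01, -2.92, 22.73]
True
 [9.46, 68.06, 0.36, 70.86, -0.57, 1.21, 5.5, 22.73]
```

```bash
python3 - <<'E'
from h import *
go(.068,.0705,.02);r.hold(.1);show("z")
for x in (.10,.12,.135,.15,.165,.18,.20,.22,.23):
    st=go(x,.0705,.04,14);show(st)
    if st: break
E
```

```text
z [9.81, 68.08, 0.25, 70.87, 0.21, 2.92, 4.97, 23.21]
False [10.76, 100.87, -0.36, 70.85, -3.1, -0.33, 4.76, 23.32]
False [11.41, 121.07, -0.3, 70.85, -2.46, 0.22, 5.82, 23.1]
False [11.93, 135.83, -0.4, 70.85, -3.09, -0.13, 4.77, 22.85]
False [12.46, 150.57, -0.42, 70.84, -4.19, -0.83, 5.01, 23.15]
False [12.98, 165.86, -0.54, 70.84, -0.97, -1.76, 4.86, 22.99]
False [13.51, 180.24, -0.34, 70.84, -2.53, -1.87, 5.8, 23.08]
False [14.16, 200.1, -0.31, 70.84, -2.89, -1.05, 5.81, 22.85]
False [14.81, 220.06, -0.27, 70.85, -4.14, -1.16, 5.25, 22.73]
False [15.21, 230.18, -0.25, 70.85, -2.14, -1.81, 5.36, 22.87]
```

```bash
python3 - <<'E'
from h import *
x=.230
while x<.284:
    x+=.001 if x>.255 else .002
    st=go(x,.0705,.02,10);r.hold(.05);l=lane();print(st,np.round(l,2).tolist())
    if st or l[4]<-13: break
E
```

```text
False [15.51, 231.73, -0.26, 70.87, -4.84, -0.52, 6.1, 22.93]
False [15.81, 233.62, -0.25, 70.83, -5.04, -1.72, 6.5, 23.22]
False [16.11, 235.57, -0.27, 70.86, -4.81, -1.75, 6.62, 23.0]
False [16.41, 237.55, -0.27, 70.85, -5.69, -0.73, 6.51, 23.18]
False [16.71, 239.55, -0.24, 70.83, -4.79, -0.73, 6.41, 23.23]
False [17.01, 241.21, -0.28, 70.85, -6.98, -1.69, 6.49, 22.64]
False [17.31, 242.87, -0.27, 70.86, -8.34, -0.91, 7.48, 23.13]
False [17.61, 244.76, -0.29, 70.89, -8.51, -1.68, 6.63, 22.84]
False [17.91, 246.7, -0.3, 70.89, -7.97, -1.79, 5.91, 22.97]
False [18.21, 248.65, -0.31, 70.91, -8.97, -1.69, 7.43, 22.91]
False [18.51, 250.63, -0.3, 70.91, -8.93, -0.87, 6.59, 22.91]
False [18.81, 252.59, -0.28, 70.89, -9.29, -1.49, 7.27, 23.16]
False [19.11, 254.56, -0.29, 70.9, -9.95, -0.72, 7.26, 22.76]
False [19.41, 255.41, -0.27, 70.92, -10.35, -2.04, 7.31, 23.12]
False [19.71, 256.34, -0.31, 70.92, -10.03, -1.69, 7.94, 22.77]
False [20.01, 257.34, -0.29, 70.9, -11.14, -1.96, 7.76, 23.03]
False [20.31, 258.3, -0.28, 70.91, -10.79, -1.69, 7.5, 23.23]
False [20.61, 259.3, -0.27, 70.9, -
[... 396 characters left out ...]
, 22.75]
False [22.71, 266.18, -0.27, 70.9, -11.02, -2.11, 7.89, 22.62]
False [23.01, 267.17, -0.28, 70.94, -10.78, -1.74, 7.64, 23.01]
False [23.31, 268.13, -0.26, 70.91, -10.77, -0.84, 7.69, 22.94]
False [23.61, 269.22, -0.19, 70.9, -10.87, -0.45, 7.07, 23.28]
False [23.91, 270.22, -0.19, 70.91, -11.43, -0.65, 7.97, 23.13]
False [24.21, 271.21, -0.19, 70.91, -11.45, -0.4, 7.11, 23.14]
False [24.51, 272.2, -0.17, 70.9, -10.61, -0.23, 8.07, 22.98]
False [24.81, 273.17, -0.2, 70.92, -11.79, -1.14, 7.8, 23.04]
False [25.11, 274.15, -0.15, 70.9, -11.7, -0.51, 7.73, 22.89]
False [25.41, 274.81, -0.19, 70.92, -12.61, -0.33, 8.52, 23.0]
False [25.71, 275.37, -0.2, 70.95, -14.69, 0.24, 9.15, 22.95]
```

Follower contact at about 241, end stop felt at about 275. Now I check the gate by camera.

```bash
python3 - <<'E'
from h import *
show()
p,d=optics.get_image("top");np.savez("t2.npz",p=p,d=d);s,_=optics.get_image("side")
a=cv2.resize(p[165:235,185:365],None,fx=4.4,fy=4.4,interpolation=cv2.INTER_CUBIC)
b=cv2.resize(s[180:270,230:370],None,fx=3,fy=3,interpolation=cv2.INTER_CUBIC)
c=np.zeros((a.shape[0]+b.shape[0],800,3),np.uint8);c[:a.shape[0],:a.shape[1]]=a;c[a.shape[0]:,:b.shape[1]]=b
cv2.imwrite("pics/g2.png",c[:,:,::-1]);show()
E
```

```text
[25.71, 275.37, -0.2, 70.95, -14.69, 0.24, 9.15, 22.95]
 [25.81, 275.39, -0.19, 70.96, -13.34, -1.27, 9.09, 23.33]
```

View pics/g2.png

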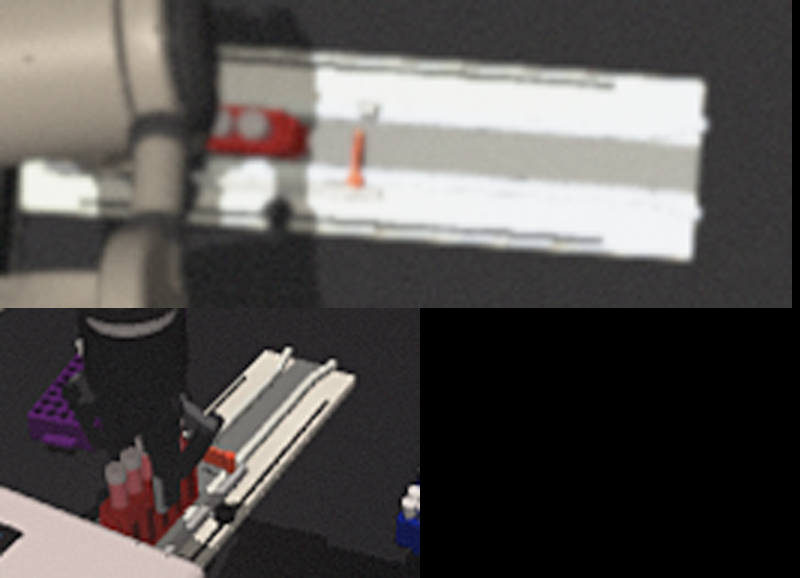

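The gate is back at crop (357,140–185), exactly as at the start: shut, with the rack's tail at (300,140) clear behind it. Now I ease the rack back.

```bash
python3 - <<'E'
from h import *
go(.254,.0705,.025,20);r.hold(.1);show()
x=.254
while x>.243:
    x-=.0007
    st=go(x,.0705,.015,6);r.hold(.06);l=lane();print(st,np.round(l,2).tolist())
    if st or l[4]>1.5: break
E
```

```text
[27.02, 255.17, -0.16, 70.84, 1.37, -2.01, 5.49, 22.81]
False [27.32, 254.61, -0.18, 70.86, 1.39, -1.48, 5.08, 23.2]
False [27.63, 253.91, -0.19, 70.85, 2.02, -1.77, 5.68, 23.18]
```

```bash
python3 - <<'E'
from h import *
x=.2533
while x>.240:
    x-=.0007
    st=go(x,.0705,.015,8);r.hold(.06);l=lane();print(st,np.round(l,2).tolist())
    if st or l[4]>5: break
E
```

```text
False [27.94, 253.92, -0.17, 70.85, 1.37, -1.76, 5.67, 22.57]
False [28.25, 253.24, -0.18, 70.86, 2.34, -0.69, 5.8, 23.09]
False [28.56, 252.53, -0.2, 70.86, 1.21, -1.2, 4.74, 22.9]
False [28.87, 251.83, -0.18, 70.82, 1.69, -1.83, 6.01, 23.12]
False [29.18, 251.16, -0.21, 70.88, 1.95, -1.92, 5.37, 22.78]
False [29.48, 250.48, -0.21, 70.88, 1.95, -2.26, 5.36, 22.93]
False [29.79, 249.78, -0.19, 70.86, 2.19, -1.91, 5.87, 22.96]
False [30.1, 249.08, -0.22, 70.87, 2.11, -1.51, 4.64, 22.9]
False [30.41, 248.41, -0.2, 70.85, 2.02, -0.73, 4.57, 23.03]
False [30.72, 247.68, -0.21, 70.86, 2.3, -2.42, 5.61, 23.23]
False [31.02, 246.98, -0.2, 70.85, 1.02, -0.86, 5.44, 23.07]
False [31.33, 246.38, -0.18, 70.87, 2.56, -1.53, 5.68, 23.39]
False [31.64, 246.29, -0.18, 70.87, 6.25, -2.09, 5.86, 22.69]
```

```bash
python3 - <<'E'
from h import *
go(.2463,.0708,.01);show()
command_gripper(.05);r.hold(.2);show()
l=lane();P=O+l[1]/1e3*e
print(r.move_straight([*P,.20],speed=.08,max_force=6));show()
r.reach([.50,-.12,.28],q(A));p,d,m,T=snap("wrist","wf")
t,_=optics.get_image("top")
a=cv2.resize(t[150:250,185:385],None,fx=4,fy=4,interpolation=cv2.INTER_CUBIC)
cv2.imwrite("pics/f.png",a[:,:,::-1])
E
```

```text
[32.0, 246.44, -0.21, 70.86, -0.95, -2.43, 3.9, 23.04]
 [32.58, 246.32, 0.14, 70.69, -0.16, -0.3, 0.15, 50.14]
False
 [34.34, 246.29, 0.22, 199.44, -0.17, 0.71, 0.81, 49.98]
```

View pics/f.png

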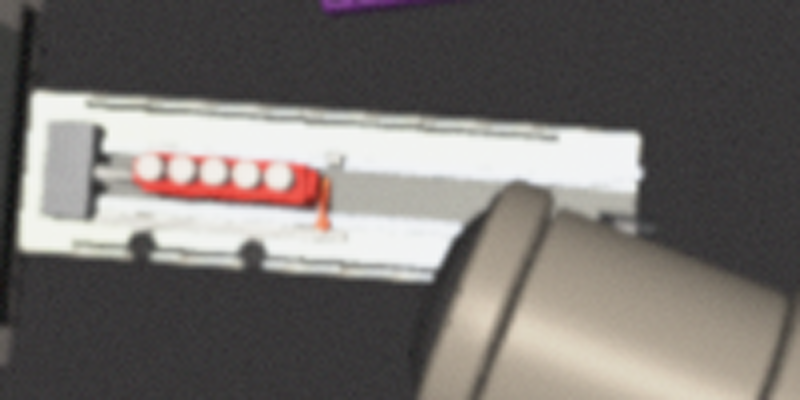

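The rack stands upright in the lane, caps from (148,167) to (280,177), with its tail against the shut gate at (323,200). The arm is clear of it, so I'm handing in.

```bash
python3 -c "
from h import *
r.hold(.3);print(r.finish_job(), r.read_state()['time_s'])"
```

```text
the job is handed in; nothing more can be done
the job is handed in; nothing more can be done
```

The red rack is behind the shut gate, upright, resting against the gate and released; the job was handed in after about 36 s of the 58 s allowed, and no verdict was shown.

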